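Seat the grinding rotor in the soil mill's taper and tap it home

TASK

Fit the grinding rotor to the soil mill: lift it out of its white stand, lower it gently (no dropping, no forcing it in by hand) until its tapered shank bears in the upright spindle, and let go. Then lock the taper with a few brisk, light taps of the mallet on the rotor's flat head, stopping once it has gone 2 to 4 mm deeper and hardly sinks any more; do not strike hard or overdrive it. Stand the mallet back on its blue mat and do not disturb the soil samples.

Things in the scene. Friction and masses are not known exactly. Their poses are not given: they have to be found in the camera images.
- mill: Bench soil mill, fixed: white housing 200 x 168 x 50 mm, black front panel facing its -x, aluminium deck, knurled dark ring, and through the ring an upright steel spindle nose 45 mm wide with a taper bore opening upward: 25 mm wide at the mouth, 45 mm deep, narrowing 0.2 mm per mm of depth. Origin: centre of the underside, z up; the spindle axis stands at x = +12 mm, y = 0.
- deck_centre (a point): Point on the spindle axis at the ring's top face, 70 mm above the worktop, z up. The nose's mouth stands 30 to 60 mm above it (height adjuster left anywhere; no reading tells it: feel for the seat). A resting rotor's shank end lies 40 mm below the mouth. 1 mm off the axis the shank meets the wall 10 mm too early: yield sideways at a few N and go on down.
- rotor: Grinding rotor, 0.3 to 0.5 kg: taper shank 17 mm wide at the small end, widening 0.2 mm per mm, 46 mm long; toothed steel disc 64 mm wide from 50 to 60 mm; brass hub 32 mm wide from 60 to 95 mm (grasp it from above, any yaw). Origin: centre of the small end, z to the head; starts upright in the stand, origin 12 mm above the worktop. Set down with 4 to 8 N (never over 15) it rests loosely.
- rotor_head (a point): Centre of the hub's flat top, 95 mm above the rotor's origin: tap here. Slow pushing (20 N) does not lock it; taps arriving at 30 to 60 mm/s do: the first two or three sink it about 1 mm each, later ones less. 2 mm below its first rest it is locked; past 4 mm blows turn hard, at 6 mm it is overdriven. Stop each tap when the tool force has risen by 10 to 20 N.
- mallet: Soft-face mallet, 0.36 kg, standing on the mat: upright head 35 mm wide, 62 mm high (white face below, black rubber sleeve, orange face), thin wooden handle level at 31 mm height, reaching 125 mm along its own -x. Origin: centre of the lower face, z up. Grasp the head from above, fingers closing along the mallet's y (across the handle); tap with the lower face, held level.
- mat: Thin blue mat, fixed, 150 mm along its x, 100 mm along its y, 3 mm high; the mallet's place. Origin: centre of its underside.
- rotor_stand: White plastic block, fixed, 78 mm along its x, 150 mm along its y, 62 mm high, with two upright 31 mm holes at y = +36 mm (the rotor is in this one) and y = -36 mm (empty). Origin: centre of its underside.
- sample_vial_1: Capped glass vial with soil, 46 mm wide, 90 mm high; leave it alone. Origin: centre of its underside.
- sample_vial_2: Second capped soil vial, same size; leave it alone. Origin: centre of its underside.
- sample_vial_3: Third capped soil vial, same size; leave it alone. Origin: centre of its underside.
Not all that is in view belongs to the job. Leave any pink look-alike of the rotor alone.

How it is judged:
By the outcome, as a careful person would: the job done as asked, in the order asked, and still so for the second after the job is handed in, with the robot touching nothing.
It also fails if it takes over 72 s, if anything falls off the work surface, if the arm or the gripper's body presses on something with over 40 N, if the wrist force passes 120 N, or if a joint passes its speed limit or range.

ROBOT

A 6-joint arm with a two-finger parallel gripper is mounted at the origin on a cart in front of the work surface, level with it; the furniture and walls round the work are solid. World frame = base frame: x ahead of the robot, y to its left, z up, the work surface at z = 0. Lengths are in m, angles in rad, forces in N, time in s.
With the tool pointing down it reaches from about 0.35 to 0.85 m from the base axis. Payload 8.1 kg.
Tool frame: the origin (TCP) lies on the centre line of the jaws, within the pads' length; the fingertips stand 17 mm ahead of it and the grasp point (between the pads) lies 2 mm behind it; x points along the fingers, z is the direction in which the jaws open and shut, and the axes are right-handed (so a half turn about x gives the same grasp; the last joint's range is limited). The gripper opens to 93 mm and grips with 3 to 60 N. Pads are 15 mm wide; open, the fingers measure 128 mm over their backs; the gripper's body (75 mm by 188 mm) begins 65 mm behind the grasp point.
Start: joints at [1.053, 0.13, 1.488, -0, 1.523, -0.085], TCP at [0.252, 0.545, 0.213] pointing down, gripper open.
Joint ranges: [-2.96, 2.96], [-0.89, 2.26], [0.02, 2.5], [-1.34, 4.48], [0, 2.73], [-2.66, 2.66]. Speed limits (rad/s): [2.39, 2.39, 2.79, 3.14, 3.14, 3.14].

INTERFACE

Orientations are given as a rotation vector (axis times angle).
In Python, from plant import telemetry, optics, workorder gives the robot as it stands.
- The arm moves only by the shell command python3 -m inch 'ROWS' [FORCE]. ROWS is JSON, a list that holds one entry, the list of rows, each a list of 7 numbers: the shift along the tool's x, y, z in m, then the turn, a rotation vector about the tool's x, y, z in rad, then the opening, from 0 (shut) to 1 (fully open). In form: [[[tx, ty, tz, ax, ay, az, grip], ...]]. A call has 1 to 20 rows; each row shifts and turns the pose as measured when the row begins, along the tool's axes as they then stand; what a row does not reach is not made up. A row lasts 1/10 s, in which the tool goes at most 50 mm and 8.59 degrees, less where a joint would pass 70% of its speed; a pose out of reach is approached as far as the arm can. A call is refused whole if a number of a shift passes 0.05 or a number of a turn 0.15, either way. A call with a gripper value outside its range is refused whole. The fingers move at their own pace and stop on an object; FORCE is the grip in N (left out, the last holds). Time passes only in rows, so rows that do not move let the fingers close. It gives the time, the measured TCP pose, the force and the opening at its end, in the units of the state.
- telemetry.read_state(): the state, without advancing time (a new reading comes with each control period).
- optics.read_camera(name): name is "scene" or "side" or "wrist"; returns a dict with "frame" (420x560x3 uint8, blue, green, red), "fx", "fy", "cx", "cy" (pixels), "D" ([k1, k2, p1, p2, k3] as OpenCV has them; the pictures are not rectified), "rvec" (rotation vector, rad) and "tvec" (3), from world to camera coordinates, as OpenCV has them. Camera axes: x right, y down, z forward; pixel columns grow to the right and rows downward; lengths in m; the calibration is good to about 2 mm. A picture is of the moment at which its call begins. There is no depth.
- workorder.close_job(): hands the job in, once; it reports no verdict.
The state is a dict: "t": time; "q": joint angles; "dq": joint speeds; "joint_torque": joint torques, N m; "tool_pos": TCP position; "orientation": TCP orientation; "force": force on the tool from outside, world axes, zero at the start; "wrist_torque": the same for the moment, N m; "opening": finger opening in m.
Only numpy, scipy, OpenCV 4.12 (cv2) and the standard library are available. Lean on these libraries where they do the work, as an engineer would, in place of code of your own. Each camera call takes 0.05 s, during which the arm holds its last target. There are 200 camera calls.

## Working session

There is one attempt and no reset: what is moved stays moved. The work goes in short steps, Python scripts to look and compute and a shell command to move; the robot and the scene stay as the last step left them, time stands still between calls to the robot, and variables do not carry over. Pictures are saved under pics/ and viewed, on a budget of 10 in all, crops included, one or two more only if the job needs it, and the job is handed in when it is done.

```bash
ls; mkdir -p pics; cat > h.py <<'E'
import numpy as np, cv2
from plant import telemetry, optics, workorder
def snap(n,f):
    c=optics.read_camera(n); cv2.imwrite(f'pics/{f}.png',c['frame'])
    import pickle; pickle.dump(c,open(f'pics/{f}.pkl','wb')); return c
def load(f):
    import pickle; return pickle.load(open(f'pics/{f}.pkl','rb'))
def K(c): return np.array([[c['fx'],0,c['cx']],[0,c['fy'],c['cy']],[0,0,1.]])
def ray(c,u,v):
    p=cv2.undistortPoints(np.array([[[u,v]]],float),K(c),np.array(c['D'],float))[0,0]
    R=cv2.Rodrigues(np.array(c['rvec'],float))[0]; t=np.array(c['tvec'],float).ravel()
    return -R.T@t, R.T@np.array([p[0],p[1],1])
def atz(c,u,v,z):
    o,d=ray(c,u,v); return o+d*(z-o[2])/d[2]
def proj(c,P): return cv2.projectPoints(np.array(P,float).reshape(-1,1,3),np.array(c['rvec'],float),np.array(c['tvec'],float),K(c),np.array(c['D'],float))[0].reshape(-1,2)
def tri(*obs):
    A=np.zeros((3,3));b=np.zeros(3)
    for c,u,v in obs:
        o,d=ray(c,u,v); d/=np.linalg.norm(d); M=np.eye(3)-np.outer(d,d); A+=M;b+=M@o
    return np.linalg.solve(A,b)
def toT(dw,s=None):
    s=s or telemetry.read_state(); return cv2.Rodrigues(np.array(s['orientation'],float))[0].T@np.array(dw)
E
python3 - <<'E'
from h import *
np.set_printoptions(precision=4,suppress=True)
s=telemetry.read_state(); print(s); print(cv2.Rodrigues(np.array(s['orientation'],float))[0])
a=snap('scene','s0');b=snap('side','d0');c=snap('wrist','w0')
for x in (a,b,c): print(ray(x,280,210), x['fx'],x['D'])
cv2.imwrite('pics/two.png',np.vstack([np.hstack([cv2.resize(a['frame'],(400,300)),cv2.resize(b['frame'],(400,300))]),np.hstack([cv2.resize(c['frame'],(400,300)),np.zeros((300,400,3),np.uint8)])]))
E
```

```text
pics
{'t': 0.0, 'q': array([ 1.0526,  0.1312,  1.4893,  0.    ,  1.523 , -0.0854]), 'dq': array([ 0.0012, -0.0009,  0.0002,  0.0011,  0.0015, -0.0008]), 'joint_torque': array([ -0.0007, -55.9816, -49.1774,   0.0769,   0.0349,  -0.0001]), 'tool_pos': array([0.2513, 0.5442, 0.2118]), 'orientation': array([-0.8857,  1.3851,  0.8843]), 'force': array([0.2129, 0.0633, 0.2472]), 'wrist_torque': array([-0.0316,  0.0598, -0.0359]), 'opening': 0.09280325088537289}
[[-0.001  -0.9078  0.4194]
 [-0.0016  0.4194  0.9078]
 [-1.      0.0002 -0.0019]]
(array([-0.2185, -0.6812,  0.6417]), array([ 0.6976,  0.535 , -0.4769])) 386.6578685515802 [-0.0561  0.      0.      0.      0.    ]
(array([ 0.5479, -0.9005,  0.6807]), array([ 0.0106,  0.8167, -0.5775])) 395.9949331625529 [0.0151 0.     0.     0.     0.    ]
(array([0.1872, 0.5735, 0.3829]), array([ 0.2366, -0.1176, -0.9645])) 294.417898988122 [-0.0243  0.      0.      0.      0.    ]
```

View pics/s0.png

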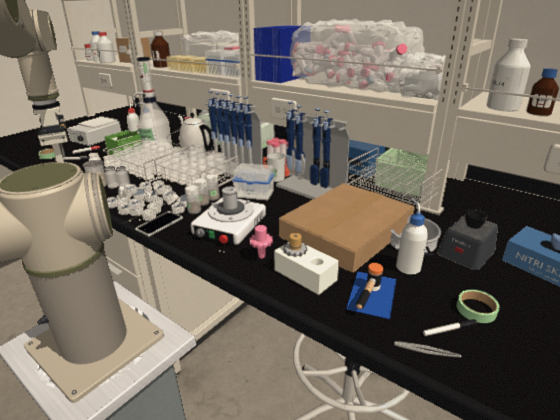

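View pics/d0.png

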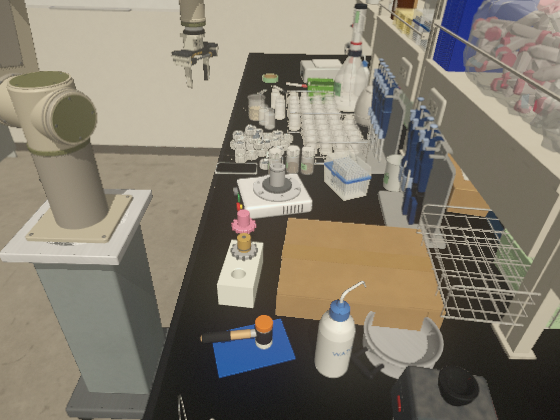

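Scene view: mill at (230,210), brass-hubbed rotor in its white stand at (295,245), pink look-alike at (261,240), and mallet on the blue mat at (374,285). Side view: mill (277,185), rotor (244,243), pink look-alike (243,222), mallet (263,332). The rotor candidates are brass (295,245) and pink (261,240), and I choose brass. Next I take a close crop of both views.

```bash
python3 - <<'E'
from h import *
a=load('s0')['frame'];b=load('d0')['frame']
A=cv2.resize(a[180:320,185:405],(0,0),fx=3.6,fy=3.6,interpolation=cv2.INTER_CUBIC)
cv2.imwrite('pics/c1.png',A); print(A.shape)
B1=cv2.resize(b[140:310,205:325],(0,0),fx=3.4,fy=3.4,interpolation=cv2.INTER_CUBIC)
B2=cv2.resize(b[305:380,195:305],(0,0),fx=3.4,fy=3.4,interpolation=cv2.INTER_CUBIC)
W=np.zeros((580,790,3),np.uint8); W[:578,:408]=B1; W[:255,412:412+374]=B2
w=load('w0')['frame']; W[260:260+281,412:412+374]=cv2.resize(w,(374,281))
cv2.imwrite('pics/c2.png',W)
E
```

```text
(504, 792, 3)
```

View pics/c1.png

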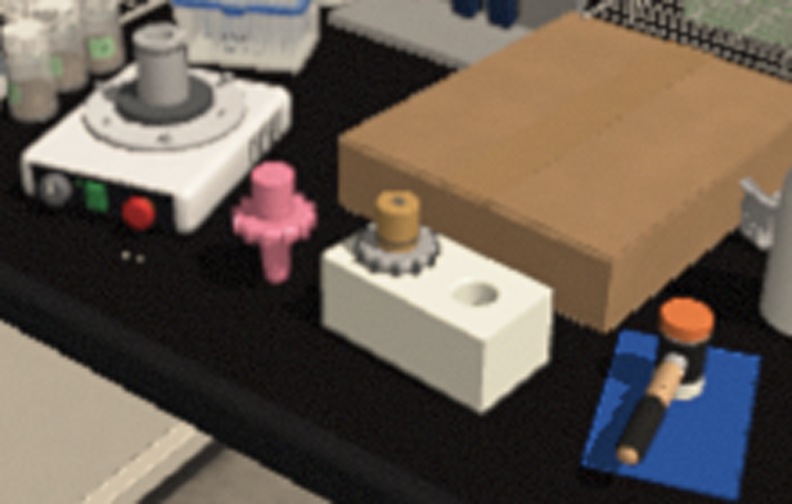

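View pics/c2.png

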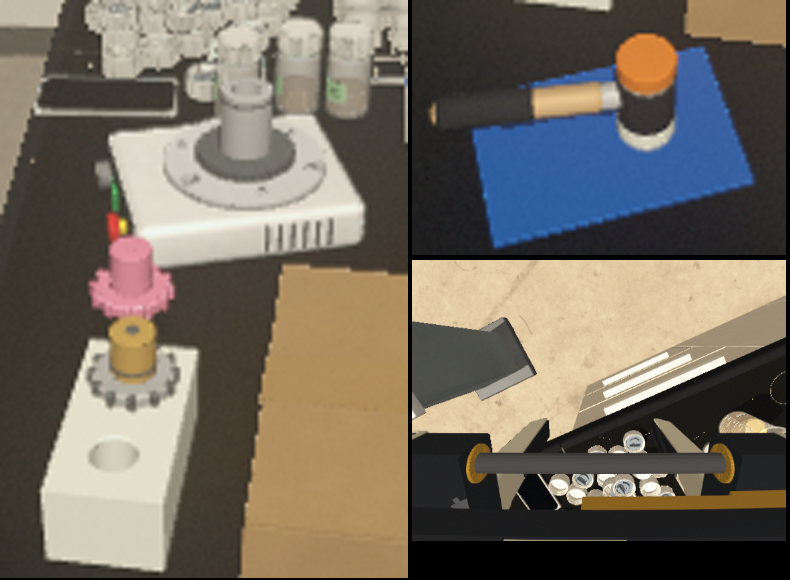

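c1 confirms the brass rotor, head at (295.6,235.3) in scene, with the pink one separate and standing free. The mallet's orange face is at (375.8,266.7), and the spindle mouth at (229.4,190).

```bash
python3 - <<'E'
from h import *
np.set_printoptions(precision=4,suppress=True)
a=load('s0');b=load('d0')
A=lambda u,v:(a,(u+.5)/3.6-.5+185,(v+.5)/3.6-.5+180)
B=lambda u,v:(b,(u+.5)/3.4-.5+205,(v+.5)/3.4-.5+140)
B2=lambda u,v:(b,(u-412+.5)/3.4-.5+195,(v+.5)/3.4-.5+305)
for n,p,q,z in [('rotorhead',A(398,199),B(132,328),.107),('mouth',A(160,36),B(248,88),.115),('ring',A(163,98),B(245,150),.07),('mallet top',A(687,312),B2(647,53),.062+.003),('handle end',A(627,455),B2(434,113),.034),('pinkhead',A(272,174),B(131,249),.1)]:
    P=tri(p,q); print(n,P,'scene@z',atz(*p,z)[:2],'side@z',atz(*q,z)[:2])
E
```

```text
rotorhead [ 0.4758 -0.1976  0.1088] scene@z [ 0.479  -0.1949] side@z [ 0.4755 -0.1964]
mouth [0.5496 0.1071 0.1254] scene@z [0.565  0.1229] side@z [0.5496 0.126 ]
ring [0.5485 0.1083 0.0637] scene@z [0.5411 0.1009] side@z [0.5484 0.0967]
mallet top [ 0.5304 -0.3996  0.0664] scene@z [ 0.532  -0.3991] side@z [ 0.5304 -0.3983]
handle end [ 0.411  -0.4193  0.0353] scene@z [ 0.4129 -0.4179] side@z [ 0.4107 -0.4193]
pinkhead [ 0.4657 -0.0881  0.0954] scene@z [ 0.4609 -0.0919] side@z [ 0.4663 -0.096 ]
```

```bash
python3 -m inch '[[[0,0,0,0.15,0,0,1],[0,0,0,0.15,0,0,1],[0,0,0,0.15,0,0,1],[0,0,0,0.15,0,0,1],[0,0,0,0.15,0,0,1],[0,0,0,0.15,0,0,1],[0,0,0,0.15,0,0,1],[0,0,0,0.15,0,0,1],[0,0,0,0.15,0,0,1],[0,0,0,0.15,0,0,1],[0,0,0,0.07,0,0,1],[0,-0.034,0.03,0,0,0,1],[0,-0.034,0.03,0,0,0,1],[0,-0.034,0.03,0,0,0,1],[0,-0.034,0.03,0,0,0,1],[0,-0.034,0.03,0,0,0,1],[0,-0.034,0.03,0,0,0,1]]]' 10
cat >> h.py <<'E'
def go(x,y,z,yaw=None,off=(0,0)):
    s=telemetry.read_state(); R=cv2.Rodrigues(np.array(s['orientation'],float))[0]; np.set_printoptions(precision=4,suppress=True)
    cy=np.degrees(np.arctan2(R[1,2],R[0,2]))
    dw=np.array([x,y,z])-s['tool_pos']
    print('t',round(s['t'],2),'pos',s['tool_pos'],'F',s['force'],'open',round(s['opening'],4),'zyaw',round(cy,2),'tilt',R[2],'\n d tool',R.T@dw,'|d|',np.linalg.norm(dw).round(4))
    if yaw is not None:
        a=np.radians(yaw); Z=np.array([np.cos(a),np.sin(a),0]);X=np.array([0,0,-1.]);T=np.column_stack([X,np.cross(Z,X),Z])
        print(' turn',cv2.Rodrigues(R.T@T)[0].ravel(), 'd if turned first',T.T@dw)
E
python3 -c "
from h import *
go(.477,-.196,.2,-25)"
```

```text
t: 1.85
tool_pos: [0.323, 0.2745, 0.204]
orientation: [0.332, 1.55, -0.357]
force: [0.9, -0.3, 0.3]
opening: 0.093
t 1.85 pos [0.323  0.2745 0.204 ] F [ 0.885  -0.3329  0.3073] open 0.093 zyaw -25.16 tilt [-0.9999 -0.0167 -0.0028] 
 d tool [ 0.0091 -0.3603  0.3394] |d| 0.495
 turn [-0.0027 -0.0029  0.0167] d if turned first [ 0.004  -0.3613  0.3384]
```

```bash
python3 -m inch '[[[0,-0.034,0.032,0,0,0.0167,1],[0,-0.034,0.032,0,0,0,1],[0,-0.034,0.032,0,0,0,1],[0,-0.034,0.032,0,0,0,1],[0,-0.034,0.032,0,0,0,1],[0,-0.034,0.032,0,0,0,1],[0,-0.034,0.032,0,0,0,1],[0,-0.034,0.032,0,0,0,1],[0,-0.034,0.032,0,0,0,1],[0,-0.034,0.032,0,0,0,1],[0,0,0,0,0,0,1]]]'
python3 -c "
from h import *
go(.477,-.196,.2,-25)
c=snap('wrist','w1');d=snap('side','d1');s=snap('scene','s1')
print(proj(c,[[.477,-.196,.107],[.4745,-.1975,.107]]))
cv2.imwrite('pics/w1v.png',np.hstack([cv2.resize(c['frame'],(480,360)),cv2.resize(d['frame'][160:280,190:310],(320,320)).copy()[:,:] if 0 else np.vstack([cv2.resize(d['frame'][170:290,190:310],(320,320)),np.zeros((40,320,3),np.uint8)])]))"
```

```text
t: 2.95
tool_pos: [0.4693, -0.1932, 0.2023]
orientation: [0.348, 1.542, -0.346]
force: [-0.2, 1.3, 0.6]
opening: 0.0929
t 2.95 pos [ 0.4693 -0.1932  0.2023] F [-0.2493  1.3265  0.5575] open 0.0929 zyaw -25.36 tilt [-1.      0.0019  0.0006] 
 d tool [0.0023 0.0007 0.0081] |d| 0.0085
 turn [-0.0063  0.0006 -0.0019] d if turned first [0.0023 0.0007 0.0081]
[[289.5435 206.8781]
 [287.8018 209.3856]]
```

View pics/w1v.png

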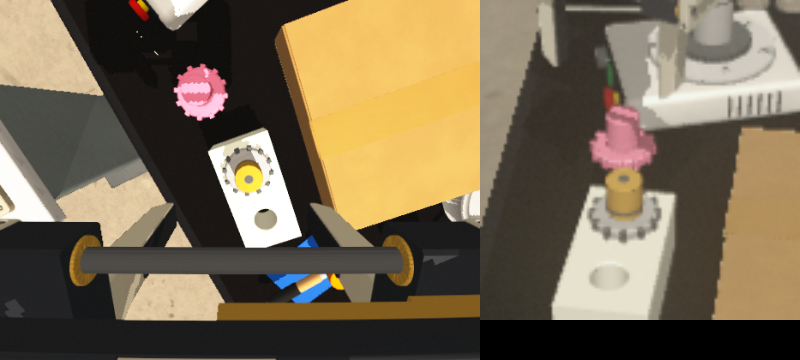

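The wrist view shows the brass head at (249,179) in the 480-wide picture, i.e. (290.9,209.3) in the full image. That is within 2.5 px of prediction.

```bash
python3 -c "
from h import *
c=load('w1');f=c['frame'];h=cv2.cvtColor(f,cv2.COLOR_BGR2HSV)[190:230,270:312]
m=((abs(h[...,0].astype(int)-27)<8)&(h[...,1]>150)&(h[...,2]>200)).astype(np.uint8)
M=cv2.moments(m,True);u=M['m10']/M['m00']+270;v=M['m01']/M['m00']+190;print(u,v,M['m00'])
P=atz(c,u,v,.107);print(P); go(P[0],P[1],.094,-25)"
```

```text
289.7926136363636 208.1349431818182 704.0
[ 0.47669695 -0.19720178  0.107     ]
t 3.1 pos [ 0.4688 -0.1882  0.2028] F [ 0.1277 -0.4708  0.2371] open 0.0931 zyaw -25.16 tilt [-1.      0.0038  0.0001] 
 d tool [ 0.1088 -0.0052  0.0109] |d| 0.1095
 turn [-0.0028  0.0001 -0.0038] d if turned first [ 0.1088 -0.0048  0.0109]
```

```bash
python3 -m inch '[[[0.02,-0.005,0.011,0,0,0,1],[0.03,0,0,0,0,0,1],[0.02,0,0,0,0,0,1],[0,0,0,0,0,0,1]]]'
python3 -c "
from h import *
go(.4767,-.1972,.094,-25)"
```

```text
t: 3.5
tool_pos: [0.4779, -0.1917, 0.1333]
orientation: [0.342, 1.539, -0.336]
force: [-0.6, 0.9, -0.6]
opening: 0.0928
t 3.5 pos [ 0.4779 -0.1917  0.1333] F [-0.5758  0.9016 -0.5871] open 0.0928 zyaw -24.78 tilt [-1.      0.0049  0.0042] 
 d tool [ 0.0393 -0.0057  0.001 ] |d| 0.0397
 turn [ 0.0039  0.0042 -0.0049] d if turned first [ 0.0393 -0.0055  0.0012]
```

```bash
python3 -m inch '[[[0.02,-0.0055,0.001,0,0,0,1],[0.01,0,0,0,0,0,1],[0,0,0,0,0,0,1]]]'
python3 -c "
from h import *
go(.4767,-.1972,.094,-25)
s=[telemetry.read_state()['tool_pos'] for _ in range(3)];print(s)"
```

```text
t: 3.8
tool_pos: [0.478, -0.1939, 0.1059]
orientation: [0.338, 1.536, -0.332]
force: [-0.5, 0.3, 0.5]
opening: 0.0931
t 3.8 pos [ 0.478  -0.1939  0.1059] F [-0.5464  0.3141  0.5065] open 0.0931 zyaw -24.51 tilt [-1.      0.0054  0.0075] 
 d tool [ 0.0119 -0.0036  0.0001] |d| 0.0124
 turn [ 0.0086  0.0075 -0.0054] d if turned first [ 0.0119 -0.0035  0.0002]
[array([ 0.478 , -0.1939,  0.1059]), array([ 0.478 , -0.1939,  0.1059]), array([ 0.478 , -0.1939,  0.1059])]
```

```bash
python3 -m inch '[[[0.012,-0.0036,0,0.0086,0.0075,-0.0054,1],[0,-0.001,0,0,0,0,1],[0,0,0,0,0,0,1]]]'
python3 -c "
from h import *
go(.4767,-.1972,.094,-25)"
```

```text
t: 4.1
tool_pos: [0.4778, -0.1981, 0.0961]
orientation: [0.341, 1.541, -0.343]
force: [0.7, 0.3, -0.1]
opening: 0.093
t 4.1 pos [ 0.4778 -0.1981  0.0961] F [ 0.6692  0.2914 -0.1023] open 0.093 zyaw -24.97 tilt [-1.     -0.0005  0.0033] 
 d tool [ 0.0021  0.0003 -0.0014] |d| 0.0026
 turn [0.0005 0.0033 0.0005] d if turned first [ 0.0021  0.0003 -0.0014]
```

```bash
python3 -m inch '[[[0.002,0,-0.001,0,0.003,0,0.3],[0,0,0,0,0,0,0.2],[0,0,0,0,0,0,0.1],[0,0,0,0,0,0,0.1],[0,0,0,0,0,0,0.1],[0,0,0,0,0,0,0.1],[0,0,0,0,0,0,0.1]]]' 35
python3 -c "
from h import *
go(.4767,-.1972,.094,-25)"
```

```text
t: 4.8
tool_pos: [0.4777, -0.1983, 0.0956]
orientation: [0.341, 1.541, -0.343]
force: [1.1, 0.5, -0.6]
opening: 0.0416
t 4.8 pos [ 0.4777 -0.1983  0.0956] F [ 1.0603  0.4667 -0.5933] open 0.0416 zyaw -25.0 tilt [-1.     -0.0005  0.0022] 
 d tool [ 0.0016  0.0006 -0.0014] |d| 0.0022
 turn [-0.      0.0022  0.0005] d if turned first [ 0.0016  0.0006 -0.0014]
```

```bash
python3 -m inch '[[[0,0,0,0,0,0,0.1],[0,0,0,0,0,0,0.1],[0,0,0,0,0,0,0.1],[0,0,0,0,0,0,0.1]]]' 35
python3 -c "
from h import *
go(.4767,-.1972,.094,-25)"
```

```text
t: 5.2
tool_pos: [0.4774, -0.1982, 0.0956]
orientation: [0.341, 1.542, -0.343]
force: [-0.4, 0.3, 0.7]
opening: 0.0309
t 5.2 pos [ 0.4774 -0.1982  0.0956] F [-0.4406  0.2843  0.6605] open 0.0309 zyaw -25.0 tilt [-1.     -0.0005  0.0014] 
 d tool [ 0.0016  0.0006 -0.001 ] |d| 0.0019
 turn [-0.      0.0014  0.0005] d if turned first [ 0.0016  0.0006 -0.001 ]
```

```bash
python3 -m inch '[[[-0.01,0,0,0,0,0,0.1],[-0.02,0,0,0,0,0,0.1],[-0.025,0,0,0,0,0,0.1],[-0.035,0,0,0,0,0,0.1],[-0.035,0,0,0,0,0,0.1],[-0.03,0,0,0,0,0,0.1],[-0.02,0,0,0,0,0,0.1],[0,0,0,0,0,0,0.1]]]' 
python3 -c "
from h import *
go(.549,.107,.26,-25)"
```

```text
t: 6.0
tool_pos: [0.4738, -0.1961, 0.2751]
orientation: [0.344, 1.552, -0.341]
force: [0.0, 0.1, -4.7]
opening: 0.0299
t 6.0 pos [ 0.4738 -0.1961  0.2751] F [ 0.0251  0.108  -4.7358] open 0.0299 zyaw -25.0 tilt [-1.      0.0002 -0.0087] 
 d tool [ 0.0157  0.3065 -0.0598] |d| 0.3126
 turn [ 0.0001 -0.0087 -0.0002] d if turned first [ 0.0151  0.3065 -0.06  ]
```

```bash
python3 -m inch '[[[0,0.015,-0.003,0,-0.008,0,0.1],[0,0.03,-0.006,0,0,0,0.1],[0,0.037,-0.007,0,0,0,0.1],[0,0.037,-0.007,0,0,0,0.1],[0,0.037,-0.007,0,0,0,0.1],[0,0.037,-0.007,0,0,0,0.1],[0,0.037,-0.007,0,0,0,0.1],[0,0.03,-0.006,0,0,0,0.1],[0,0.02,-0.004,0,0,0,0.1],[0,0,0,0,0,0,0.1],[0,0,0,0,0,0,0.1]]]' 
python3 -c "
from h import *
go(.549,.107,.26,-25)
w=snap('wrist','w2');a=snap('scene','s2');b=snap('side','d2');
go(.549,.107,.26,-25)
W=np.zeros((600,800,3),np.uint8)
W[:300,:400]=cv2.resize(w['frame'],(400,300))
W[:300,400:]=cv2.resize(a['frame'][145:250,170:310],(400,300),interpolation=cv2.INTER_CUBIC)
W[300:,:400]=cv2.resize(b['frame'][95:200,210:350],(400,300),interpolation=cv2.INTER_CUBIC)
cv2.imwrite('pics/v2.png',W)"
```

```text
t: 7.1
tool_pos: [0.5355, 0.1002, 0.2544]
orientation: [0.343, 1.57, -0.344]
force: [-0.2, -0.2, -4.7]
opening: 0.0306
t 7.1 pos [0.5355 0.1002 0.2544] F [-0.2028 -0.1559 -4.6874] open 0.0306 zyaw -25.0 tilt [-0.9997 -0.0063 -0.0251] 
 d tool [-0.006   0.0119  0.0092] |d| 0.0161
 turn [ 0.0001 -0.0251  0.0063] d if turned first [-0.0056  0.0119  0.0093]
t 7.25 pos [0.5361 0.0988 0.2553] F [-0.3653  0.0418 -3.8456] open 0.0307 zyaw -25.12 tilt [-0.9997 -0.0056 -0.0239] 
 d tool [-0.0049  0.0129  0.0081] |d| 0.016
 turn [-0.002  -0.0239  0.0056] d if turned first [-0.0047  0.0129  0.0082]
```

View pics/v2.png

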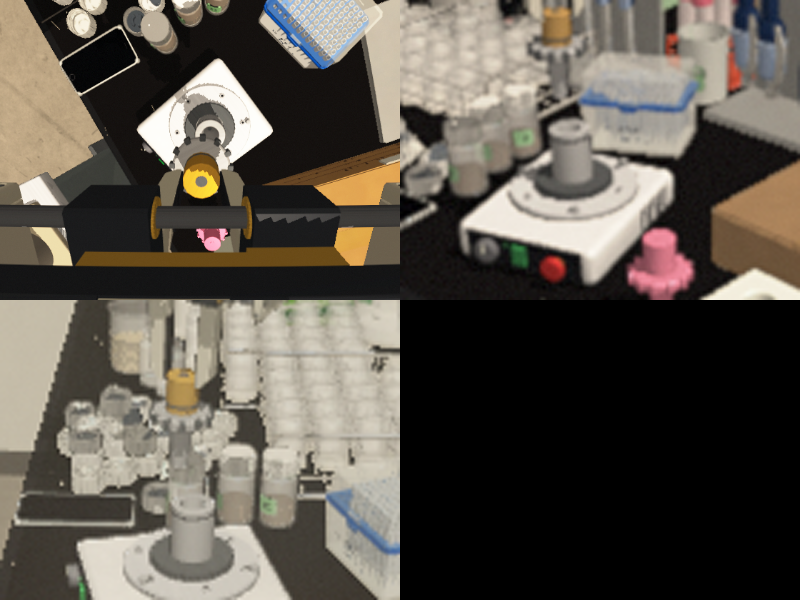

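The rotor hangs straight in the gripper. In v2 the spindle mouth is at (572,131) in the scene crop and at (191,503) in the side crop. I refine the axis by comparing edge columns in the fixed cameras, using the held hub as the reference.

```bash
python3 - <<'E'
from h import *
np.set_printoptions(precision=3,suppress=True)
def grad_edges(f,rows,u0,u1):
    o=[]
    for v in rows:
        g=cv2.GaussianBlur(f,(0,0),.7).astype(float)[v,u0:u1].sum(-1); d=abs(np.gradient(g)); o.append((v,d.round(0).astype(int)))
    return o
for n,(c0,c2) in {'scene':('s0','s2'),'side':('d0','d2')}.items():
    a=load(c0);b=load(c2)
    h=cv2.cvtColor(b['frame'],cv2.COLOR_BGR2HSV)
    m=((abs(h[...,0].astype(int)-19)<7)&(h[...,1]>120)&(h[...,2]>90)).astype(np.uint8)
    box=(215,140,245,165) if n=='scene' else (260,118,290,142)
    mm=np.zeros_like(m); mm[box[1]:box[3],box[0]:box[2]]=m[box[1]:box[3],box[0]:box[2]]
    M=cv2.moments(mm,True); print(n,'hub meas',M['m10']/M['m00'],M['m01']/M['m00'],M['m00'],'pred',proj(b,[[.5361,.0988,.2553-.0836+.0775]]))
    u0,u1=(215,246) if n=='scene' else (262,294)
    rows=(192,194,196,198,200) if n=='scene' else (168,170,172,174,176)
    for v in rows: print(v,b['frame'][v,u0:u1].mean(-1).astype(int))
    print('axis pred',proj(a,[[.549,.107,.1],[.559,.107,.1],[.549,.117,.1]]))
E
```

```text
scene hub meas 224.56 153.4 100.0 pred [[224.918 153.878]]
192 [149 150 130 100  58  21  21  69 118 146 158 162 164 167 170 171 176 176
 166 140 121 126 161 183 191 192 194 188 183 174 168]
194 [152 147 135 116  72  26  20  60  79  88  90  99 102 106 113 121 115 124
 133 131 134 111 161 191 193 193 193 189 185 183 182]
196 [136 129 126 114  73  28  21  59  92 104 110 120 127 135 143 149 153 157
 157 154 148 125 151 173 176 175 176 178 171 169 174]
198 [120 116 100  78  71 127 175 174 128 105 107 120 128 136 144 149 153 155
 155 154 149 130  95  75  70  64  50  42  35  31  39]
200 [ 39  40  74 151 204 224 225 190 132 102 106 117 126 134 140 145 152 153
 155 155 150 142 153 167 188 209 202 185 174 168 144]
axis pred [[229.568 196.976]
 [231.753 195.832]
 [227.281 196.15 ]]
side hub meas 273.0769230769231 126.16239316239316 117.0 pred [[273.68  126.477]]
168 [141 144 176 176 177 135 123 104 119 145 179 180 181 183 180 181 180 179
 183 184 185 180 141  82 112 116 126 134 137 140 141 141]
170 [ 60  58  59  58  58  59 105 114 109 105 125 148 153 158 162 162 163 158
 158 155 152 117 102  74 101 125 130 133 138 140 140 142]
172 [ 60  58  62  61  62  60 112 116 124 137 148 156 141 141 144 146 145 143
 160 161 157 149 136  76  73 102 116 126 135 138 138 138]
174 [ 56  61  60  75  76 108 108 114 124 140 149 155 161 164 166 168 166 163
 163 160 155 147 133 126 140 168 180 210 219 218 219 212]
176 [145 148 199 203 202 198 196 175 133 139 149 155 161 163 165 166 166 164
 161 159 153 145 134 193 199 199 199 201 205 210 210 211]
axis pred [[277.181 173.176]
 [280.597 173.265]
 [277.224 171.477]]
```

```bash
python3 -m inch '[[[0.002,0.013,0.009,0,-0.024,0.006,0.1],[0,0,0,0,0,0,0.1],[0,0,0,0,0,0,0.1]]]' 
python3 -c "
from h import *
go(.55,.108,.23,-25)"
```

```text
t: 7.55
tool_pos: [0.5511, 0.1051, 0.2531]
orientation: [0.347, 1.539, -0.346]
force: [0.6, -0.9, -2.9]
opening: 0.0308
t 7.55 pos [0.5511 0.1051 0.2531] F [ 0.5598 -0.9089 -2.9079] open 0.0308 zyaw -25.33 tilt [-1.      0.0011  0.0033] 
 d tool [ 0.0231  0.0021 -0.0023] |d| 0.0233
 turn [-0.0057  0.0033 -0.0011] d if turned first [ 0.0231  0.0021 -0.0022]
```

```bash
python3 -m inch '[[[0.02,0.002,-0.002,-0.005,0.003,-0.001,0.1],[0.01,0,0,0,0,0,0.1],[0,0,0,0,0,0,0.1],[0,0,0,0,0,0,0.1]]]' 
python3 -c "
from h import *
go(.55,.108,.205,-25)"
```

```text
t: 7.95
tool_pos: [0.5509, 0.1066, 0.2235]
orientation: [0.344, 1.541, -0.344]
force: [0.2, -0.2, -3.7]
opening: 0.0307
t 7.95 pos [0.5509 0.1066 0.2235] F [ 0.16   -0.2005 -3.6769] open 0.0307 zyaw -25.15 tilt [-1.      0.0007  0.0019] 
 d tool [ 0.0185  0.0009 -0.0015] |d| 0.0185
 turn [-0.0026  0.0019 -0.0007] d if turned first [ 0.0185  0.0009 -0.0014]
```

```bash
python3 -m inch '[[[0.01,0.001,-0.001,0,0,0,0.1],[0.008,0,0,0,0,0,0.1],[0,0,0,0,0,0,0.1]]]' 
python3 -c "
from h import *
go(.55,.108,.19,-25)"
```

```text
t: 8.25
tool_pos: [0.5512, 0.1078, 0.2056]
orientation: [0.345, 1.539, -0.344]
force: [-0.4, 0.7, -4.2]
opening: 0.0305
t 8.25 pos [0.5512 0.1078 0.2056] F [-0.35    0.6628 -4.2012] open 0.0305 zyaw -25.18 tilt [-1.      0.0017  0.0038] 
 d tool [ 0.0156 -0.0003 -0.0012] |d| 0.0156
 turn [-0.0031  0.0038 -0.0017] d if turned first [ 0.0156 -0.0003 -0.0012]
```

```bash
python3 -m inch '[[[0.006,0,0,0,0,0,0.1],[0.006,0,0,0,0,0,0.1],[0,0,0,0,0,0,0.1]]]' 
python3 -c "
from h import *
go(.55,.108,.19,-25)
a=snap('scene','s3');b=snap('side','d3');w=snap('wrist','w3')
cv2.imwrite('pics/v3.png',np.hstack([cv2.resize(a['frame'][140:230,190:275],(400,424),interpolation=cv2.INTER_CUBIC),cv2.resize(b['frame'][120:210,235:320],(400,424),interpolation=cv2.INTER_CUBIC)]))"
```

```text
t: 8.55
tool_pos: [0.551, 0.1078, 0.1925]
orientation: [0.345, 1.539, -0.344]
force: [-0.2, -0.6, -4.9]
opening: 0.0304
t 8.55 pos [0.551  0.1078 0.1925] F [-0.226  -0.5674 -4.8934] open 0.0304 zyaw -25.17 tilt [-1.      0.0014  0.0035] 
 d tool [ 0.0025 -0.0002 -0.001 ] |d| 0.0028
 turn [-0.003   0.0035 -0.0014] d if turned first [ 0.0025 -0.0002 -0.001 ]
```

View pics/v3.png

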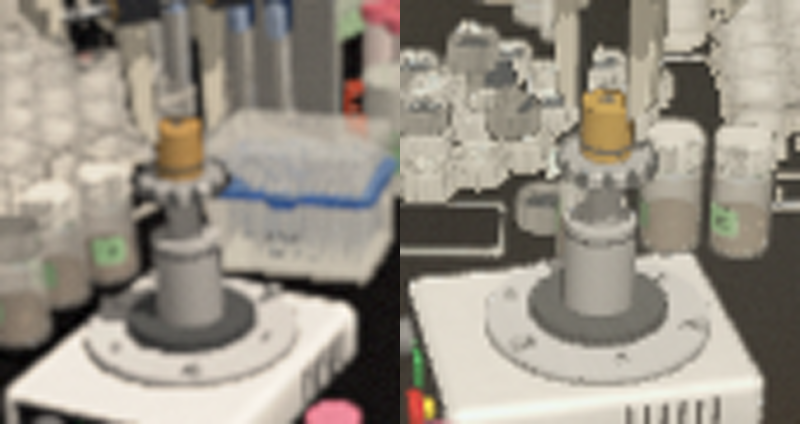

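The shank is inside the mouth in both views. In the side crop the disc centre (606) sits slightly to the +x side of the nose centre (600), so I check the axis lean numerically.

```bash
python3 - <<'E'
from h import *
for n,c,k in (('scene',load('s3'),0),('side',load('d3'),1)):
    print(n,proj(c,[[.551,.108,z] for z in (.19,.163,.12,.09)]).round(2).tolist())
    h=cv2.cvtColor(c['frame'],cv2.COLOR_BGR2HSV)
    m=((abs(h[...,0].astype(int)-19)<7)&(h[...,1]>110)&(h[...,2]>70))
    b=(220,160,240,182) if k==0 else (270,135,290,158)
    mm=np.zeros(m.shape,np.uint8); mm[b[1]:b[3],b[0]:b[2]]=m[b[1]:b[3],b[0]:b[2]]
    for v in range(b[1],b[3],2):
        x=np.where(mm[v])[0]; print(v,(x.min(),x.max()) if len(x) else None,end=' ')
    print()
E
```

```text
scene [[227.67, 170.24], [228.31, 178.36], [229.32, 190.95], [230.0, 199.49]]
160 None 162 None 164 None 166 (np.int64(224), np.int64(232)) 168 (np.int64(224), np.int64(232)) 170 (np.int64(224), np.int64(232)) 172 (np.int64(224), np.int64(232)) 174 (np.int64(224), np.int64(232)) 176 (np.int64(224), np.int64(231)) 178 None 180 None 
side [[278.67, 145.08], [278.42, 153.73], [278.04, 167.03], [277.78, 175.98]]
135 None 137 None 139 (np.int64(274), np.int64(281)) 141 (np.int64(274), np.int64(282)) 143 (np.int64(274), np.int64(282)) 145 (np.int64(274), np.int64(282)) 147 (np.int64(274), np.int64(283)) 149 (np.int64(274), np.int64(283)) 151 (np.int64(276), np.int64(281)) 153 (np.int64(276), np.int64(282)) 155 None 157 None
```

```bash
python3 -m inch '[[[0.004,0.001,-0.0015,0,0.003,-0.001,0.1],[0.004,0,0,0,0,0,0.1],[0,0,0,0,0,0,0.1]]]' | grep -E 'pos|force'; python3 -m inch '[[[0.004,0,0,0,0,0,0.1],[0,0,0,0,0,0,0.1]]]' 
python3 -c "
from h import *
go(.55,.1095,.17,-25)"
```

```text
tool_pos: [0.5511, 0.1094, 0.186]
force: [-0.4, 0.2, -4.0]
t: 9.2
tool_pos: [0.5509, 0.1094, 0.1815]
orientation: [0.345, 1.541, -0.344]
force: [0.2, 0.6, -4.5]
opening: 0.0303
t 9.2 pos [0.5509 0.1094 0.1815] F [ 0.1698  0.565  -4.4819] open 0.0303 zyaw -25.17 tilt [-1.      0.0013  0.0024] 
 d tool [ 0.0115 -0.0004 -0.0009] |d| 0.0115
 turn [-0.003   0.0024 -0.0013] d if turned first [ 0.0115 -0.0003 -0.0009]
```

```bash
python3 -m inch '[[[0.003,0,-0.001,0,0,0,0.1],[0,0,0,0,0,0,0.1]]]' | grep -E 'pos|force'; python3 -m inch '[[[0.003,0,-0.0005,0,0,0,0.1],[0,0,0,0,0,0,0.1]]]'  | grep -E 'pos|force'; python3 -m inch '[[[0.002,0,0,0,0,0,0.1],[0,0,0,0,0,0,0.1]]]'  | grep -E 'pos|force'
```

```text
tool_pos: [0.5501, 0.1097, 0.1783]
force: [-0.5, -0.9, -4.1]
tool_pos: [0.5498, 0.1094, 0.1753]
force: [0.4, -2.1, -5.5]
tool_pos: [0.5499, 0.1089, 0.1739]
force: [-0.6, -2.4, -6.2]
```

```bash
python3 -m inch '[[[0.001,-0.0012,0.0005,0,0,0,0.1],[0,0,0,0,0,0,0.1]]]' | grep -E 'pos|force'; python3 -m inch '[[[0.002,-0.0005,0.0002,0,0,0,0.1],[0,0,0,0,0,0,0.1]]]'  | grep -E 'pos|force'; python3 -c "
from h import *
go(.55,.108,.17,-25);print(telemetry.read_state()['wrist_torque'])"
```

```text
tool_pos: [0.5497, 0.1078, 0.1729]
force: [-1.6, -1.5, -4.6]
tool_pos: [0.5494, 0.1073, 0.1709]
force: [-1.9, -1.6, -4.0]
t 10.2 pos [0.5494 0.1073 0.1709] F [-1.9106 -1.6364 -4.0103] open 0.0306 zyaw -25.2 tilt [-1.      0.0005  0.0033] 
 d tool [0.0009 0.0009 0.0002] |d| 0.0013
 turn [-0.0035  0.0033 -0.0005] d if turned first [0.0009 0.0009 0.0002]
[-0.5167  0.5502 -0.0594]
```

```bash
python3 -m inch '[[[0.002,-0.0009,-0.0006,0,0,0,0.1],[0,0,0,0,0,0,0.1]]]' | grep -E 'pos|force'; python3 -m inch '[[[0.002,0,0,0,0,0,0.1],[0,0,0,0,0,0,0.1]]]'  | grep -E 'pos|force'; python3 -c "
from h import *
go(.55,.108,.17,-25);print(telemetry.read_state()['wrist_torque'])"
```

```text
tool_pos: [0.5489, 0.1066, 0.1694]
force: [-2.2, -3.0, -4.2]
tool_pos: [0.5491, 0.1065, 0.1686]
force: [-2.8, -2.9, -4.3]
t 10.6 pos [0.5491 0.1065 0.1686] F [-2.7634 -2.929  -4.2733] open 0.0308 zyaw -25.21 tilt [-1.      0.0012  0.0053] 
 d tool [-0.0014  0.0018  0.0002] |d| 0.0023
 turn [-0.0036  0.0053 -0.0012] d if turned first [-0.0014  0.0018  0.0002]
[-0.4524  0.7423 -0.0392]
```

```bash
python3 -m inch '[[[0.001,-0.0016,-0.0006,0,0.005,0,0.1],[0,0,0,0,0,0,0.1]]]' | grep -E 'pos|force'; python3 -m inch '[[[0.002,-0.0005,-0.0002,0,0,0,0.1],[0,0,0,0,0,0,0.1]]]'  | grep -E 'pos|force'; python3 -c "
from h import *
go(.55,.108,.17,-25);print(telemetry.read_state()['wrist_torque'])"
```

```text
tool_pos: [0.5488, 0.106, 0.1685]
force: [-2.1, -1.7, -2.0]
tool_pos: [0.549, 0.1061, 0.1682]
force: [-2.4, -2.3, -3.9]
t 11.0 pos [0.549  0.1061 0.1682] F [-2.4431 -2.3149 -3.8604] open 0.031 zyaw -25.18 tilt [-1.      0.0052  0.0028] 
 d tool [-0.0018  0.0021  0.0002] |d| 0.0028
 turn [-0.0031  0.0028 -0.0052] d if turned first [-0.0018  0.0021  0.0002]
[-0.2859  0.6055 -0.0724]
```

```bash
for i in 1; do python3 -m inch '[[[0.002,-0.0005,-0.0002,0,0,0,0.1]]]' | grep -E 'pos|force'; done; python3 -m inch '[[[0.003,-0.0005,-0.0002,0,0,0,0.1]]]'  | grep -E 'pos|force'; python3 -m inch '[[[0.003,-0.0005,-0.0002,0,0,0,0.1]]]'  | grep -E 'pos|force'; python3 -c "
from h import *
go(.55,.108,.17,-25);print(telemetry.read_state()['wrist_torque'])"
```

```text
tool_pos: [0.5492, 0.1061, 0.1679]
force: [-8.5, -0.3, 21.4]
tool_pos: [0.5495, 0.1062, 0.1678]
force: [-13.2, -1.2, 26.4]
tool_pos: [0.5495, 0.1063, 0.1678]
force: [-12.6, -0.7, 22.5]
t 11.3 pos [0.5495 0.1063 0.1678] F [-12.6063  -0.6615  22.5447] open 0.0305 zyaw -25.15 tilt [-0.9999  0.0098  0.0072] 
 d tool [-0.0022  0.0018 -0.0003] |d| 0.0028
 turn [-0.0025  0.0072 -0.0098] d if turned first [-0.0022  0.0018 -0.0003]
[-0.0953  2.7783 -0.0094]
```

```bash
python3 -m inch '[[[0,0,0,0,0,0,0.1],[-0.004,0,0,0,0.007,-0.01,0.1],[-0.001,0,0,0,0,0,0.1],[0,0,0,0,0,0,0.1]]]' | grep -E 'pos|force';python3 -c "
from h import *
go(.55,.108,.17,-25);print(telemetry.read_state()['wrist_torque'])"
```

```text
tool_pos: [0.5488, 0.1062, 0.171]
force: [-1.0, -0.1, -4.1]
t 11.7 pos [0.5488 0.1062 0.171 ] F [-1.0037 -0.1328 -4.1347] open 0.0303 zyaw -25.14 tilt [-1.     -0.0021 -0.0021] 
 d tool [0.0009 0.0022 0.0003] |d| 0.0024
 turn [-0.0025 -0.0021  0.0021] d if turned first [0.001  0.0022 0.0003]
[-0.0842  0.0349  0.0363]
```

```bash
python3 -m inch '[[[0.002,0,0,0,-0.002,0.002,0.1],[0,0,0,0,0,0,0.1]]]' | grep -E 'pos|force'; python3 -m inch '[[[0.001,0,0,0,0,0,0.1]]]'  | grep -E 'pos|force';python3 -m inch '[[[0.0006,0,0,0,0,0,0.1]]]'  | grep -E 'pos|force'; python3 -c "
from h import *
go(.55,.108,.17,-25);print(telemetry.read_state()['wrist_torque'])"
```

```text
tool_pos: [0.5489, 0.1062, 0.1689]
force: [-1.1, -0.8, -3.4]
tool_pos: [0.5491, 0.1062, 0.1687]
force: [-4.1, -0.9, 8.7]
tool_pos: [0.549, 0.1062, 0.1687]
force: [-3.7, -1.6, 2.6]
t 12.1 pos [0.549  0.1062 0.1687] F [-3.7454 -1.614   2.5883] open 0.0307 zyaw -25.14 tilt [-1.      0.0004  0.0006] 
 d tool [-0.0013  0.0021  0.0001] |d| 0.0024
 turn [-0.0024  0.0006 -0.0004] d if turned first [-0.0013  0.0021  0.0001]
[-0.1908  0.952  -0.0531]
```

```bash
python3 -m inch '[[[0,-0.0004,-0.0005,0,0,0,0.1],[0.0003,-0.0004,-0.0005,0,0,0,0.1]]]' | grep -E 'pos|force'; python3 -m inch '[[[0.0004,-0.0002,-0.0004,0,0,0,0.1]]]'  | grep -E 'pos|force';python3 -m inch '[[[0.0005,0,0,0,0,0,0.1]]]'  | grep -E 'pos|force'; python3 -c "
from h import *
go(.55,.108,.17,-25);print(telemetry.read_state()['wrist_torque'])"
```

```text
tool_pos: [0.5486, 0.106, 0.1688]
force: [1.1, -0.2, 0.8]
tool_pos: [0.5486, 0.1061, 0.1687]
force: [0.6, -0.8, 2.2]
tool_pos: [0.5488, 0.1061, 0.1687]
force: [-2.8, -0.8, 4.8]
t 12.5 pos [0.5488 0.1061 0.1687] F [-2.8004 -0.7743  4.7812] open 0.0307 zyaw -25.15 tilt [-1.      0.0028  0.0041] 
 d tool [-0.0013  0.0023  0.0003] |d| 0.0026
 turn [-0.0026  0.0041 -0.0028] d if turned first [-0.0013  0.0023  0.0003]
[-0.0768  0.6906 -0.0503]
```

```bash
python3 -m inch '[[[0,0,0,0,0,0,0.1],[0,0,0,0,0,0,0.45],[0,0,0,0,0,0,0.6],[0,0,0,0,0,0,0.8],[0,0,0,0,0,0,0.8]]]' | grep -E 'pos|force|open'; python3 -m inch '[[[-0.015,0,0,0,0,0,0.8],[-0.025,0,0,0,0,0,0.8],[-0.03,0,0,0,0,0,0.8],[-0.02,0,0,0,0,0,0.8],[0,0,0,0,0,0,0.8]]]'
python3 -c "
from h import *
go(.53,-.399,.25,-80.5)
a=snap('scene','s4');b=snap('side','d4');w=snap('wrist','w4')
W=np.zeros((424,800,3),np.uint8)
W=np.hstack([cv2.resize(a['frame'][140:230,190:275],(300,318),interpolation=cv2.INTER_CUBIC),cv2.resize(b['frame'][120:210,235:320],(300,318),interpolation=cv2.INTER_CUBIC),cv2.resize(w['frame'][0:,200:360],(200,318))])
cv2.imwrite('pics/v4.png',W)"
```

```text
tool_pos: [0.5487, 0.1063, 0.1683]
force: [-0.4, 1.0, -0.0]
opening: 0.0579
t: 13.5
tool_pos: [0.5477, 0.1063, 0.2645]
orientation: [0.345, 1.54, -0.342]
force: [-0.0, -0.6, 0.1]
opening: 0.0745
t 13.5 pos [0.5477 0.1063 0.2645] F [-0.0334 -0.6144  0.0779] open 0.0745 zyaw -25.13 tilt [-1.      0.0029  0.0032] 
 d tool [ 0.0138 -0.465   0.1985] |d| 0.5058
 turn [ 0.9664  0.0016 -0.0042] d if turned first [ 0.0145 -0.1009  0.4954]
```

View pics/v4.png

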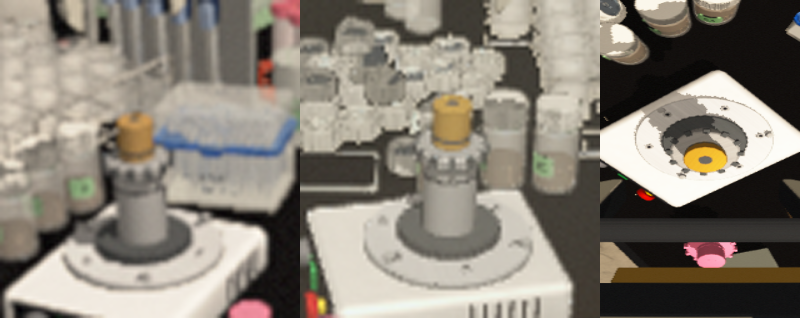

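v4 shows the rotor upright on the spindle, with its disc about 10 mm above the mouth and the vials untouched. I go for the mallet.

```bash
python3 -m inch '[[[0,0,0,0.14,0,0,1],[0,0,0,0.14,0,0,1],[0,0,0,0.14,0,0,1],[0,0,0,0.14,0,0,1],[0,0,0,0.14,0,0,1],[0,0,0,0.14,0,0,1],[0,0,0,0.13,0,0,1],[0,-0.009,0.045,0,0,0,1],[0,-0.009,0.045,0,0,0,1],[0,-0.009,0.045,0,0,0,1],[0,-0.009,0.045,0,0,0,1],[0,-0.009,0.045,0,0,0,1],[0,-0.009,0.045,0,0,0,1],[0,-0.009,0.045,0,0,0,1],[0,-0.009,0.045,0,0,0,1],[0,-0.009,0.045,0,0,0,1],[0,-0.009,0.045,0,0,0,1],[0,0,0,0,0,0,1]]]' | tail -1
python3 -c "
from h import *
go(.53,-.399,.15,-80.5)
c=snap('wrist','w5')
print(proj(c,[[.5308,-.3993,.065],[.411,-.419,.034]]))
cv2.imwrite('pics/w5v.png',c['frame'])"
```

```text
opening: 0.093
t 15.45 pos [ 0.4921 -0.3636  0.2209] F [ 0.4551  0.3425 -0.1742] open 0.093 zyaw -82.86 tilt [-0.9984 -0.0527 -0.0184] 
 d tool [0.0683 0.0368 0.0411] |d| 0.0878
 turn [-0.0408 -0.0195  0.0523] d if turned first [0.0709 0.0315 0.0411]
[[320.0901 157.4506]
 [317.4747 246.5987]]
```

View pics/w5v.png

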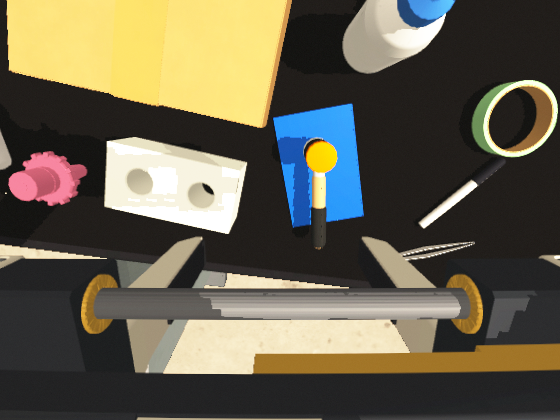

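The wrist view shows the orange face at (321,157) and the handle end at (319,246), matching prediction. The bottle at (375,45) is well clear.

```bash
python3 -c "
from h import *
c=load('w5')
P=atz(c,321.3,156.8,.065);Q=atz(c,319,247,.034);print(P,Q,np.degrees(np.arctan2(*(P-Q)[1::-1])), 'bottle',atz(c,365,70,0))
go(.5312,-.3998,.15,-80.5)"
```

```text
[ 0.53166563 -0.40049154  0.065     ] [ 0.4106897  -0.42108309  0.034     ] 9.659849993426057 bottle [ 0.63331314 -0.44436412  0.        ]
t 15.5 pos [ 0.4926 -0.3611  0.2206] F [-0.1393  0.6914 -0.8296] open 0.0927 zyaw -82.81 tilt [-0.9984 -0.0527 -0.0203] 
 d tool [0.0679 0.0371 0.0446] |d| 0.0893
 turn [-0.0398 -0.0214  0.0523] d if turned first [0.0706 0.0317 0.0445]
```

```bash
python3 -m inch '[[[0,0,0,-0.04,-0.021,0.052,1],[0.02,0.016,0.022,0,0,0,1],[0.025,0.016,0.022,0,0,0,1],[0.025,0,0,0,0,0,1],[0,0,0,0,0,0,1],[0,0,0,0,0,0,1]]]' | tail -1
python3 -c "
from h import *
go(.5313,-.400,.09,-80.5)"
```

```text
opening: 0.0927
t 16.1 pos [ 0.53   -0.3899  0.1411] F [-0.0651 -0.5578 -0.2991] open 0.0927 zyaw -80.19 tilt [-0.9999 -0.0048 -0.012 ] 
 d tool [ 0.051  -0.0002  0.0108] |d| 0.0521
 turn [ 0.0054 -0.012   0.0048] d if turned first [ 0.0511 -0.0004  0.0101]
```

```bash
python3 -m inch '[[[0.015,0,0.01,0.005,-0.012,0.005,1],[0.02,0,0,0,0,0,1],[0.015,0,0,0,0,0,1],[0,0,0,0,0,0,1],[0,0,0,0,0,0,1]]]' | tail -1
python3 -c "
from h import *
go(.5313,-.400,.045,-80.4)"
```

```text
opening: 0.0929
t 16.6 pos [ 0.5346 -0.3979  0.0966] F [ 0.2625 -0.0266 -0.1994] open 0.0929 zyaw -80.29 tilt [-1.      0.0051  0.0049] 
 d tool [ 0.0516 -0.0039  0.0013] |d| 0.0518
 turn [ 0.002   0.0049 -0.0051] d if turned first [ 0.0516 -0.0036  0.0015]
```

```bash
python3 -m inch '[[[0.015,-0.004,0.002,0,0.005,-0.005,1],[0.02,0,0,0,0,0,1],[0.01,0,0,0,0,0,1],[0.004,0,0,0,0,0,1],[0,0,0,0,0,0,1]]]' | tail -1
python3 -c "
from h import *
go(.5313,-.400,.045,-80.4)"
```

```text
opening: 0.0933
t 17.1 pos [ 0.5323 -0.4026  0.0488] F [-0.0925 -0.3886 -0.3638] open 0.0933 zyaw -80.27 tilt [-1.      0.0027  0.0037] 
 d tool [ 0.0038 -0.0006 -0.0027] |d| 0.0047
 turn [ 0.0023  0.0037 -0.0027] d if turned first [ 0.0038 -0.0006 -0.0027]
```

```bash
python3 -m inch '[[[0.003,-0.0006,-0.0027,0.002,0.004,-0.003,1],[0,0,-0.001,0,0.001,0,0.3],[0,0,0,0,0,0,0.1],[0,0,0,0,0,0,0.1],[0,0,0,0,0,0,0.1],[0,0,0,0,0,0,0.1],[0,0,0,0,0,0,0.1],[0,0,0,0,0,0,0.1],[0,0,0,0,0,0,0.1],[0,0,0,0,0,0,0.1],[0,0,0,0,0,0,0.1]]]' 45 | tail -1
python3 -c "
from h import *
go(.5313,-.400,.045,-80.4)"
```

```text
opening: 0.0337
t 18.2 pos [ 0.5324 -0.3999  0.0488] F [ 0.2674 -0.4111  0.4764] open 0.0337 zyaw -80.39 tilt [-1.      0.002   0.0014] 
 d tool [ 0.0038 -0.0012 -0.0001] |d| 0.004
 turn [ 0.0003  0.0014 -0.002 ] d if turned first [ 0.0038 -0.0011 -0.0001]
```

```bash
python3 -m inch '[[[-0.015,0,0,0,0,0,0.1],[-0.03,0,0,0,0,0,0.1],[-0.04,0,0,0,0,0,0.1],[-0.045,0,0,0,0,0,0.1],[-0.045,0,0,0,0,0,0.1],[-0.04,0,0,0,0,0,0.1],[-0.02,0,0,0,0,0,0.1],[0,0,0,0,0,0,0.1],[0,0.003,-0.015,0,0,0,0.1],[0,0.006,-0.03,0,0,0,0.1],[0,0.009,-0.045,0,0,0,0.1],[0,0.009,-0.045,0,0,0,0.1],[0,0.009,-0.045,0,0,0,0.1],[0,0.009,-0.045,0,0,0,0.1],[0,0.009,-0.045,0,0,0,0.1],[0,0.009,-0.045,0,0,0,0.1],[0,0.009,-0.045,0,0,0,0.1],[0,0.006,-0.03,0,0,0,0.1],[0,0.003,-0.015,0,0,0,0.1],[0,0,0,0,0,0,0.1]]]' | tail -1
python3 -c "
from h import *
go(.5487,.1062,.26,-80.4)"
```

```text
opening: 0.0338
t 20.2 pos [0.5255 0.0438 0.2693] F [-0.0571 -0.9767 -3.4737] open 0.0338 zyaw -80.37 tilt [-0.9989 -0.0376 -0.0272] 
 d tool [ 0.0096  0.0337 -0.0574] |d| 0.0672
 turn [ 0.0011 -0.0272  0.0376] d if turned first [ 0.0093  0.0333 -0.0577]
```

```bash
python3 -m inch '[[[0,0,0,0,-0.027,0.038,0.1],[0,0.012,-0.02,0,0,0,0.1],[0.005,0.012,-0.02,0,0,0,0.1],[0,0.009,-0.015,0,0,0,0.1],[0,0,0,0,0,0,0.1],[0,0,0,0,0,0,0.1]]]' | tail -1
python3 -c "
from h import *
go(.5487,.1062,.245,-80.4)"
```

```text
opening: 0.0338
t 20.8 pos [0.5426 0.1043 0.2538] F [-0.5313 -0.1506 -3.7676] open 0.0338 zyaw -80.32 tilt [-0.9999 -0.0147  0.0007] 
 d tool [ 0.0087  0.0065 -0.0009] |d| 0.0109
 turn [0.0013 0.0007 0.0147] d if turned first [ 0.0088  0.0064 -0.0009]
```

```bash
python3 -m inch '[[[0.006,0.0065,-0.001,0.001,0.001,0.015,0.1],[0,0,0,0,0,0,0.1],[0,0,0,0,0,0,0.1]]]' | tail -1
python3 -c "
from h import *
go(.5487,.1062,.24,-80.4)
a=snap('scene','s5');b=snap('side','d5')
W=np.hstack([cv2.resize(a['frame'][120:210,190:275],(400,424),interpolation=cv2.INTER_CUBIC),cv2.resize(b['frame'][90:180,235:320],(400,424),interpolation=cv2.INTER_CUBIC)])
cv2.imwrite('pics/v5.png',W)"
```

```text
opening: 0.0337
t 21.1 pos [0.5488 0.1046 0.2466] F [ 0.3775 -0.4878 -3.6142] open 0.0337 zyaw -80.49 tilt [-1.      0.0005  0.0002] 
 d tool [ 0.0066  0.0001 -0.0016] |d| 0.0068
 turn [-0.0015  0.0002 -0.0005] d if turned first [ 0.0066  0.0001 -0.0016]
```

View pics/v5.png

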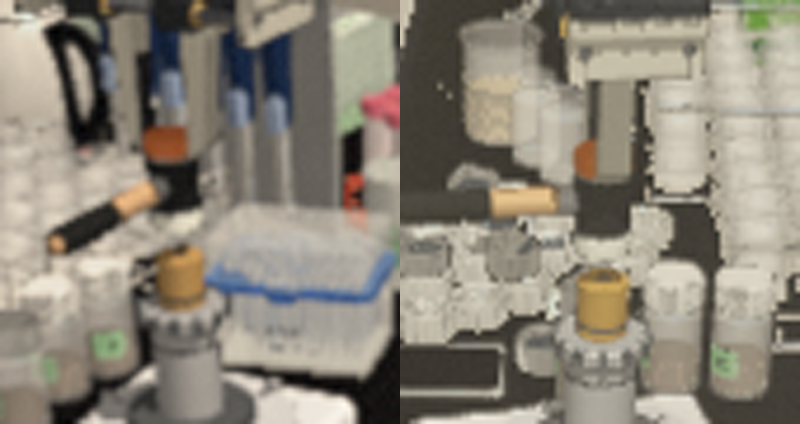

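The mallet hangs level above the rotor head, with the black and white end directly over the brass in both views. Now I tap in single 4 mm rows (40 mm/s).

```bash
python3 -m inch '[[[0.004,0,-0.0016,0,0,0,0.1],[0.004,0,0,0,0,0,0.1],[0,0,0,0,0,0,0.1]]]' | grep -E 'pos|force'; python3 -m inch '[[[0.003,0,0,0,0,0,0.1],[0.002,0,0,0,0,0,0.1],[0,0,0,0,0,0,0.1]]]' | grep -E 'pos|force'
python3 -c "
from h import *
go(.5487,.1062,.226,-80.4)"
```

```text
tool_pos: [0.5487, 0.1059, 0.2385]
force: [-0.3, -0.3, -3.7]
tool_pos: [0.5486, 0.106, 0.2329]
force: [-0.2, 0.1, -4.1]
t 21.8 pos [0.5486 0.106  0.2329] F [-0.1745  0.0896 -4.11  ] open 0.0338 zyaw -80.52 tilt [-1.      0.0009  0.0003] 
 d tool [ 0.0069  0.0001 -0.0002] |d| 0.0069
 turn [-0.002   0.0003 -0.0009] d if turned first [ 0.0069  0.0002 -0.0002]
```

```bash
python3 -m inch '[[[0.002,0,0,0,0,0,0.1],[0.002,0,0,0,0,0,0.1],[0,0,0,0,0,0,0.1]]]' | grep -E 'pos|force'; for r in 1; do python3 -m inch '[[[0.001,0,0,0,0,0,0.1]]]' | grep -E 'pos|force'; python3 -m inch '[[[0.001,0,0,0,0,0,0.1]]]' | grep -E 'pos|force'; done
```

```text
tool_pos: [0.5486, 0.106, 0.2286]
force: [0.2, -0.4, -3.8]
tool_pos: [0.5487, 0.106, 0.2277]
force: [0.0, -0.9, -2.3]
tool_pos: [0.5487, 0.1061, 0.2266]
force: [-0.1, -0.2, -3.1]
```

```bash
python3 -m inch '[[[0.001,0,0,0,0,0,0.1]]]' | grep -E 'pos|force'; python3 -m inch '[[[0.0008,0,0,0,0,0,0.1]]]' | grep -E 'pos|force'
```

```text
tool_pos: [0.5489, 0.106, 0.2258]
force: [-0.2, 0.3, 1.9]
tool_pos: [0.5493, 0.106, 0.2258]
force: [-1.5, 0.9, 3.2]
```

```bash
python3 -m inch '[[[-0.003,0,0,0,0,0,0.1],[-0.003,0,0,0,0,0,0.1],[0,0,0,0,0,0,0.1]]]' | grep -E 'pos|force'; python3 -c "
from h import *
go(.5487,.1062,.2258,-80.4)"; python3 -m inch '[[[0.004,0,0,0,0,0,0.1]]]' | grep -E 'pos|force'; python3 -m inch '[[[0.004,0,0,0,0,0,0.1]]]' | grep -E 'pos|force'; python3 -m inch '[[[-0.003,0,0,0,0,0,0.1]]]' | grep -E 'pos|force'
```

```text
tool_pos: [0.5492, 0.106, 0.2322]
force: [-0.1, 0.4, -3.8]
t 22.8 pos [0.5492 0.106  0.2322] F [-0.0565  0.4203 -3.8357] open 0.0338 zyaw -80.51 tilt [-1.      0.0029  0.0005] 
 d tool [ 0.0064 -0.0005 -0.0002] |d| 0.0064
 turn [-0.002   0.0005 -0.0029] d if turned first [ 0.0064 -0.0005 -0.0002]
tool_pos: [0.5496, 0.1061, 0.2286]
force: [-0.4, 0.7, -3.5]
tool_pos: [0.55, 0.1061, 0.225]
force: [-2.0, 0.0, 17.3]
tool_pos: [0.5497, 0.106, 0.2273]
force: [-0.8, 0.3, -3.5]
```

```bash
python3 -m inch '[[[-0.003,-0.0008,0,-0.002,0,-0.003,0.1],[0,0,0,0,0,0,0.1]]]' | grep -E 'pos|force'; python3 -m inch '[[[0.004,0,0,0,0,0,0.1]]]' | grep -E 'pos|force'; python3 -m inch '[[[0.0035,0,0,0,0,0,0.1]]]' | grep -E 'pos|force'; python3 -m inch '[[[-0.003,0,0,0,0,0,0.1]]]' | grep -E 'pos|force'
```

```text
tool_pos: [0.5486, 0.1059, 0.2302]
force: [0.2, -0.4, -2.8]
tool_pos: [0.5488, 0.1059, 0.2265]
force: [0.4, 0.6, -3.9]
tool_pos: [0.5496, 0.106, 0.2244]
force: [-4.5, -0.8, 20.2]
tool_pos: [0.5495, 0.106, 0.2271]
force: [-0.1, -0.1, -3.5]
```

```bash
python3 -m inch '[[[-0.003,-0.0008,0,-0.001,0,-0.003,0.1],[0,0,0,0,0,0,0.1]]]' | grep -E 'pos|force'; python3 -m inch '[[[0.004,0,0,0,0,0,0.1]]]' | grep -E 'pos|force'; python3 -m inch '[[[0.0032,0,0,0,0,0,0.1]]]' | grep -E 'pos|force'; python3 -m inch '[[[-0.003,0,0,0,0,0,0.1]]]' | grep -E 'pos|force'; python3 -c "
from h import *
go(.5487,.1062,.2258,-80.4)"
```

```text
tool_pos: [0.5485, 0.1059, 0.23]
force: [0.1, 0.2, -3.6]
tool_pos: [0.5487, 0.1059, 0.2261]
force: [0.4, 0.4, -3.4]
tool_pos: [0.5493, 0.1059, 0.2241]
force: [-5.9, -0.6, 20.4]
tool_pos: [0.5491, 0.1059, 0.2266]
force: [-0.1, 1.0, -3.6]
t 24.1 pos [0.5491 0.1059 0.2266] F [-0.0726  1.0409 -3.5982] open 0.0339 zyaw -80.32 tilt [-1.      0.0017  0.001 ] 
 d tool [ 0.0008 -0.0003 -0.0003] |d| 0.001
 turn [ 0.0014  0.001  -0.0017] d if turned first [ 0.0008 -0.0003 -0.0003]
```

```bash
python3 -m inch '[[[0.001,0,0,0.001,0.001,-0.002,0.1]]]' | grep -E 'pos|force'; python3 -m inch '[[[0.0007,0,0,0,0,0,0.1]]]' | grep -E 'pos|force'; python3 -m inch '[[[0.0005,0,0,0,0,0,0.1]]]' | grep -E 'pos|force';  python3 -m inch '[[[0.0005,0,0,0,0,0,0.1]]]' | grep -E 'pos|force'
```

```text
tool_pos: [0.5493, 0.1059, 0.2259]
force: [0.3, 0.7, -3.3]
tool_pos: [0.5489, 0.1059, 0.2244]
force: [0.1, 0.4, -4.2]
tool_pos: [0.5492, 0.1059, 0.2242]
force: [-0.8, -0.0, 7.0]
tool_pos: [0.5494, 0.106, 0.2242]
force: [-1.3, -0.2, 3.9]
```

```bash
python3 -m inch '[[[-0.004,-0.0006,0,0,0,0,0.1],[-0.0035,0,0,0,0,0,0.1],[0,0,0,0,0,0,0.1]]]' | grep -E 'pos|force'; python3 -m inch '[[[0.0045,0,0,0,0,0,0.1]]]' | grep -E 'pos|force'; python3 -m inch '[[[0.0045,0,0,0,0,0,0.1]]]' | grep -E 'pos|force'; python3 -m inch '[[[-0.003,0,0,0,0,0,0.1]]]' | grep -E 'pos|force'
```

```text
tool_pos: [0.5481, 0.1058, 0.2308]
force: [-0.6, 0.2, -3.3]
tool_pos: [0.5484, 0.1058, 0.2266]
force: [0.3, 0.2, -4.1]
tool_pos: [0.5491, 0.1058, 0.2236]
force: [-6.3, -0.5, 26.9]
tool_pos: [0.549, 0.1058, 0.2263]
force: [-1.0, -0.1, -3.2]
```

```bash
python3 -m inch '[[[-0.004,0,0,0,0,0,0.1],[0,0,0,0,0,0,0.1]]]' | grep -E 'pos|force'; python3 -m inch '[[[0.0042,0,0,0,0,0,0.1]]]' | grep -E 'pos|force'; python3 -m inch '[[[0.0035,0,0,0,0,0,0.1]]]' | grep -E 'pos|force'; python3 -m inch '[[[-0.003,0,0,0,0,0,0.1]]]' | grep -E 'pos|force';python3 -m inch '[[[0.001,0,0,0,0,0,0.1]]]' | grep -E 'pos|force'; python3 -m inch '[[[0.0008,0,0,0,0,0,0.1]]]' | grep -E 'pos|force'; python3 -m inch '[[[0.0005,0,0,0,0,0,0.1]]]' | grep -E 'pos|force'
python3 -c "
from h import *
go(.5487,.1062,.2258,-80.4)"
```

```text
tool_pos: [0.5489, 0.1058, 0.2301]
force: [-1.1, -0.1, -5.0]
tool_pos: [0.549, 0.1058, 0.2259]
force: [-0.2, 0.4, -3.1]
tool_pos: [0.5496, 0.1059, 0.2235]
force: [-5.7, -0.2, 20.4]
tool_pos: [0.5495, 0.1059, 0.226]
force: [0.7, 0.4, -3.7]
tool_pos: [0.5496, 0.1059, 0.2252]
force: [-0.3, -1.2, -3.4]
tool_pos: [0.5493, 0.1059, 0.2236]
force: [0.8, 0.3, 2.8]
tool_pos: [0.5496, 0.106, 0.2235]
force: [-0.9, 0.3, 6.9]
t 25.9 pos [0.5496 0.106  0.2235] F [-0.9389  0.2793  6.947 ] open 0.0337 zyaw -80.38 tilt [-1.      0.0032  0.0001] 
 d tool [-0.0023 -0.0009 -0.0004] |d| 0.0025
 turn [ 0.0003  0.0001 -0.0032] d if turned first [-0.0023 -0.0009 -0.0004]
```

```bash
python3 -m inch '[[[-0.004,-0.0008,0,0,0,-0.003,0.1],[-0.003,0,0,0,0,0,0.1],[0,0,0,0,0,0,0.1]]]' | grep -E 'pos|force'; python3 -m inch '[[[0.0042,0,0,0,0,0,0.1]]]' | grep -E 'pos|force'; python3 -m inch '[[[0.0042,0,0,0,0,0,0.1]]]' | grep -E 'pos|force'; python3 -m inch '[[[-0.003,0,0,0,0,0,0.1],[-0.004,0,0,0,0,0,0.1],[0,0,0,0,0,0,0.1]]]' | grep -E 'pos|force'; python3 -m inch '[[[0.0042,0,0,0,0,0,0.1]]]' | grep -E 'pos|force'; python3 -m inch '[[[0.004,0,0,0,0,0,0.1]]]' | grep -E 'pos|force'; python3 -m inch '[[[-0.003,0,0,0,0,0,0.1]]]' | grep -E 'pos|force'
```

```text
tool_pos: [0.5481, 0.1057, 0.2298]
force: [0.4, -0.2, -4.3]
tool_pos: [0.5484, 0.1057, 0.2259]
force: [-0.3, -0.3, -4.1]
tool_pos: [0.5492, 0.1058, 0.2232]
force: [-6.4, 0.1, 25.1]
tool_pos: [0.5489, 0.1058, 0.2298]
force: [-0.2, -0.8, -3.8]
tool_pos: [0.5491, 0.1058, 0.2257]
force: [-0.1, -0.4, -3.6]
tool_pos: [0.5499, 0.1059, 0.2231]
force: [-6.6, 0.7, 23.5]
tool_pos: [0.5497, 0.106, 0.2257]
force: [-0.2, -0.2, -3.5]
```

```bash
python3 -m inch '[[[-0.004,-0.001,0,0,0,-0.003,0.1],[0,0,0,0,0,0,0.1]]]' | grep -E 'pos|force'; python3 -m inch '[[[0.0042,0,0,0,0,0,0.1]]]' | grep -E 'pos|force'; python3 -m inch '[[[0.0038,0,0,0,0,0,0.1]]]' | grep -E 'pos|force'; python3 -m inch '[[[-0.003,0,0,0,0,0,0.1]]]' | grep -E 'pos|force';python3 -m inch '[[[0.001,0,0,0,0,0,0.1]]]' | grep -E 'pos|force'; python3 -m inch '[[[0.0008,0,0,0,0,0,0.1]]]' | grep -E 'pos|force'; python3 -m inch '[[[0.0005,0,0,0,0,0,0.1]]]' | grep -E 'pos|force'
python3 -m inch '[[[-0.005,0,0,0,0,0,0.1],[-0.02,0,0,0,0,0,0.1],[-0.03,0,0,0,0,0,0.1],[-0.01,0,0,0,0,0,0.1],[0,0,0,0,0,0,0.1]]]' | grep -E 'pos|force'
python3 -c "
from h import *
go(.5324,-.3999,.27,-80.4)
for n,k in (('scene','s'),('side','d')):
    a=load(k+'4');b=snap(n,k+'6')
    x,y,w,h=(220,172,16,18) if k=='s' else (265,146,26,20)
    T=a['frame'][y:y+h,x:x+w]; up=8
    I=cv2.resize(b['frame'][y-4:y+h+4,x-4:x+w+4],(0,0),fx=up,fy=up,interpolation=cv2.INTER_CUBIC); T=cv2.resize(T,(0,0),fx=up,fy=up,interpolation=cv2.INTER_CUBIC)
    r=cv2.matchTemplate(I,T,cv2.TM_CCOEFF_NORMED); _,m,_,l=cv2.minMaxLoc(r); print(n,m,l[0]/up-4,l[1]/up-4, 'px per mm z',(proj(a,[[.549,.107,.16]])-proj(a,[[.549,.107,.161]])))
"
```

```text
tool_pos: [0.5484, 0.1057, 0.2293]
force: [0.0, -0.1, -3.4]
tool_pos: [0.5486, 0.1057, 0.2251]
force: [-0.0, 0.2, -3.3]
tool_pos: [0.5494, 0.1059, 0.223]
force: [-6.1, -0.3, 26.2]
tool_pos: [0.5493, 0.1059, 0.2257]
force: [0.7, -0.1, -3.9]
tool_pos: [0.5495, 0.1059, 0.2249]
force: [0.3, 0.7, -3.2]
tool_pos: [0.5492, 0.1058, 0.2233]
force: [-0.2, 0.2, -4.2]
tool_pos: [0.5495, 0.1059, 0.2231]
force: [-0.5, -0.2, 7.9]
tool_pos: [0.5475, 0.1057, 0.2865]
force: [-0.1, 0.1, -3.5]
t 28.3 pos [0.5475 0.1057 0.2865] F [-0.1387  0.1284 -3.4583] open 0.0337 zyaw -80.38 tilt [-1.     -0.0045 -0.    ] 
 d tool [ 0.0169 -0.0992  0.4959] |d| 0.506
 turn [ 0.0003 -0.      0.0045] d if turned first [ 0.0165 -0.0992  0.496 ]
scene 0.9321327209472656 0.0 0.5 px per mm z [[0.0238 0.2974]]
side 0.8773612380027771 -0.125 0.375 px per mm z [[-0.0087  0.3154]]
```

```bash
python3 - <<'E'
from h import *
for k,cols,r0,r1 in (('s',(224,233),168,192),('d',(274,284),141,168)):
    a=load(k+'4')['frame'];b=load(k+'6')['frame']
    A=a[r0:r1,cols[0]:cols[1]].astype(float).mean(1);B=b[r0:r1,cols[0]:cols[1]].astype(float).mean(1)
    print(k,A[:,0].astype(int),B[:,0].astype(int))
    # 1D shift by least squares over rows of the hub (top edge to disc)
    x=np.arange(r1-r0); best=min(((sum(np.mean((np.interp(x[4:-3]-s,x,A[:,j])-B[4:-3,j])**2) for j in range(3))),s) for s in np.arange(-1,2,.02)); print('shift px',best[1],best[0])
    h=[cv2.cvtColor(f,cv2.COLOR_BGR2HSV)[r0-4:r1,cols[0]-2:cols[1]+2].astype(int) for f in (a,b)]
    for q in h:
        m=(abs(q[...,0]-19)<8)&(q[...,1]>100); v,u=np.where(m); print(m.sum(),v.mean(),u.mean())
E
```

```text
s [138 139 142 131 106  90  87  82  72  68  67  67  67  67  67  65  68  95
 139 150 122  98  94  94] [139 141 143 141 122  94  86  88  81  70  67  67  67  67  67  66  64  71
 107 147 153 125 100  97]
shift px 0.8400000000000016 39.1954474945534
122 14.491803278688524 5.713114754098361
122 15.10655737704918 5.89344262295082
d [172 173 170 164 165 154 110  95  97  90  88  84  81  80  80  80  83  87
  91  94 101 133 163 156 153 132 132] [172 173 170 164 164 154 145 108  99  97  93  91  82  80  79  80  83  86
  89  91  94 102 137 161 149 149 129]
shift px 0.8600000000000017 34.85253579999991
133 16.842105263157894 5.654135338345864
132 17.803030303030305 5.515151515151516
```

Both fixed cameras give a sink of 2.7–2.8 mm, which agrees with 2.6 mm by feel, and the last tap sank only about 0.1 mm. The taper is locked, so I return the mallet.

```bash
python3 -m inch '[[[0,-0.003,0.015,0,0,0.004,0.1],[0,-0.006,0.03,0,0,0,0.1],[0,-0.009,0.045,0,0,0,0.1],[0,-0.009,0.045,0,0,0,0.1],[0,-0.009,0.045,0,0,0,0.1],[0,-0.009,0.045,0,0,0,0.1],[0,-0.009,0.045,0,0,0,0.1],[0,-0.009,0.045,0,0,0,0.1],[0,-0.009,0.045,0,0,0,0.1],[0,-0.009,0.045,0,0,0,0.1],[0,-0.009,0.045,0,0,0,0.1],[0,-0.006,0.03,0,0,0,0.1],[0,0,0,0,0,0,0.1]]]' | tail -1
python3 -c "
from h import *
go(.5324,-.3999,.15,-80.4)"
```

```text
opening: 0.0338
t 29.7 pos [ 0.5182 -0.4087  0.2604] F [-0.9399  0.0981 -3.7391] open 0.0338 zyaw -80.31 tilt [-0.9996 -0.0267 -0.0124] 
 d tool [ 0.1101  0.0185 -0.0049] |d| 0.1117
 turn [ 0.0018 -0.0124  0.0267] d if turned first [ 0.1104  0.0155 -0.0063]
```

```bash
python3 -m inch '[[[0,0,0,0.002,-0.012,0.027,0.1],[0.03,0.008,-0.003,0,0,0,0.1],[0.04,0.008,-0.003,0,0,0,0.1],[0.04,0,0,0,0,0,0.1],[0,0,0,0,0,0,0.1],[0,0,0,0,0,0,0.1]]]' | tail -1
python3 -c "
from h import *
go(.5324,-.3999,.075,-80.4)"
```

```text
opening: 0.0338
t 30.3 pos [ 0.5268 -0.4008  0.1411] F [ 0.5451 -0.8725 -2.0298] open 0.0338 zyaw -80.68 tilt [-1.     -0.0046 -0.0065] 
 d tool [0.0661 0.006  0.0004] |d| 0.0663
 turn [-0.0048 -0.0065  0.0046] d if turned first [0.0661 0.0057 0.    ]
```

```bash
python3 -m inch '[[[0.015,0.0055,0,-0.005,-0.0065,0.005,0.1],[0.025,0,0,0,0,0,0.1],[0.025,0,0,0,0,0,0.1],[0,0,0,0,0,0,0.1],[0,0,0,0,0,0,0.1]]]' | tail -1
python3 -c "
from h import *
go(.5324,-.3999,.055,-80.4)"
```

```text
opening: 0.034
t 30.8 pos [ 0.5362 -0.4042  0.0876] F [ 0.4626 -0.4918 -2.853 ] open 0.034 zyaw -80.37 tilt [-0.9999  0.009   0.0111] 
 d tool [ 0.0325 -0.0033 -0.0053] |d| 0.0331
 turn [ 0.0005  0.0111 -0.009 ] d if turned first [ 0.0326 -0.003  -0.0049]
```

```bash
python3 -m inch '[[[0.01,-0.003,-0.005,0,0.011,-0.009,0.1],[0.01,0,0,0,0,0,0.1],[0.006,0,0,0,0,0,0.1],[0,0,0,0,0,0,0.1],[0,0,0,0,0,0,0.1]]]' | tail -1
python3 -c "
from h import *
go(.5324,-.3999,.05,-80.4)"
```

```text
opening: 0.0339
t 31.3 pos [ 0.5348 -0.4021  0.0663] F [ 0.8365 -0.0328 -3.1086] open 0.0339 zyaw -80.37 tilt [-1.      0.0045  0.0056] 
 d tool [ 0.0163 -0.0021 -0.0026] |d| 0.0166
 turn [ 0.0005  0.0056 -0.0045] d if turned first [ 0.0163 -0.002  -0.0025]
```

```bash
python3 -m inch '[[[0.006,-0.002,-0.0025,0,0.0056,-0.0045,0.1],[0.005,0,0,0,0,0,0.1],[0.003,0,0,0,0,0,0.1],[0,0,0,0,0,0,0.1]]]' |  grep -E 'pos|force'
python3 -m inch '[[[0.001,0,0,0,0.002,-0.002,0.1]]]' | grep -E 'pos|force'; python3 -m inch '[[[0.001,0,0,0,0,0,0.1]]]' | grep -E 'pos|force'
python3 -c "
from h import *
go(.5324,-.3999,.0488,-80.4)"
```

```text
tool_pos: [0.5323, -0.3998, 0.0512]
force: [-0.4, -0.5, -3.3]
tool_pos: [0.5323, -0.3998, 0.0502]
force: [0.6, 0.0, -2.6]
tool_pos: [0.5323, -0.3998, 0.0491]
force: [-0.2, 0.0, -3.9]
t 31.9 pos [ 0.5323 -0.3998  0.0491] F [-0.2304  0.0377 -3.9176] open 0.0342 zyaw -80.37 tilt [-1.     -0.0025 -0.0026] 
 d tool [0.0003 0.0001 0.0001] |d| 0.0003
 turn [ 0.0005 -0.0026  0.0025] d if turned first [0.0003 0.0001 0.0001]
```

```bash
python3 -m inch '[[[0.0007,0,0,0,-0.002,0.002,0.1]]]' | grep -E 'pos|force'; python3 -m inch '[[[0.0006,0,0,0,0,0,0.1]]]' | grep -E 'pos|force'; python3 -m inch '[[[0.0006,0,0,0,0,0,0.1]]]' | grep -E 'pos|force'
```

```text
tool_pos: [0.5326, -0.3999, 0.0488]
force: [-0.7, 1.8, 1.3]
tool_pos: [0.5328, -0.3998, 0.0488]
force: [-1.8, 1.8, 3.3]
tool_pos: [0.533, -0.3998, 0.0489]
force: [-1.5, 2.2, 2.6]
```

The mallet touches the mat at exactly its pick-up height, so it did not slip in the grip. Releasing.

```bash
python3 -m inch '[[[0,0,0,0,0,0,0.1],[0,0,0,0,0,0,0.5],[0,0,0,0,0,0,0.7],[0,0,0,0,0,0,0.9],[0,0,0,0,0,0,0.9],[0,0,0,0,0,0,0.9]]]' | grep -E 'pos|force|open'; python3 -m inch '[[[-0.015,0,0,0,0,0,0.9],[-0.03,0,0,0,0,0,0.9],[-0.04,0,0,0,0,0,0.9],[-0.04,0,0,0,0,0,0.9],[-0.04,0,0,0,0,0,0.9],[0,0,0,0,0,0,0.9],[0,0,0,0,0,0,0.9]]]'
python3 -c "
from h import *
a=snap('scene','s7');b=snap('side','d7')
W=np.hstack([cv2.resize(a['frame'][150:330,180:420],(480,360),interpolation=cv2.INTER_CUBIC),cv2.resize(b['frame'][140:380,195:345][:,:],(225,360),interpolation=cv2.INTER_CUBIC)])
cv2.imwrite('pics/v7.png',W)"
```

```text
tool_pos: [0.5341, -0.4014, 0.0502]
force: [0.3, -0.1, -0.2]
opening: 0.0694
t: 33.5
tool_pos: [0.5331, -0.4006, 0.2277]
orientation: [1.083, 1.277, -1.084]
force: [0.1, 0.7, -0.6]
opening: 0.0837
```

View pics/v7.png

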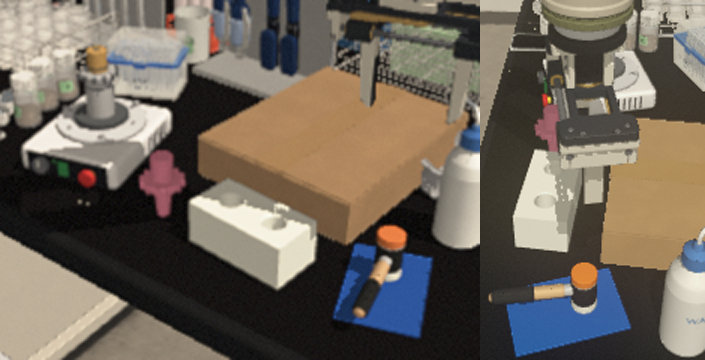

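The mallet stands upright on its mat at (390,255), the rotor is upright in the spindle at (97,75), the vials are in place, and the gripper is clear.

```bash
python3 -c "
from h import *
s=telemetry.read_state();print(s['t'],s['force'],abs(s['dq']).max())
workorder.close_job()"
```

```text
33.6 [ 0.2705699  -0.15408383  0.32308836] 0.02979588260670449
the job is handed in; nothing more can be done
```

The rotor is seated and locked in the spindle and the mallet is back on its mat. I handed the job in at 33.6 s, but two force limits in your instructions were exceeded along the way.

**Last checks:**
- **Sink depth:** it was about 2.6 mm by feel and 2.7 to 2.8 mm from the two fixed cameras, inside your 2 to 4 mm. The last taps sank only about 0.1 mm each.
- **Mallet:** it met the mat at exactly its pick-up height, so it had not slipped in the grip. It stands upright.
- **Surroundings:** the final pictures show the vials and the pink look-alike in place. The gripper was clear of everything.

**Limits exceeded:**
- **Seating the rotor:** my first probe for the seat pressed with up to about 30 N for roughly 0.3 s, over the 15 N limit. I lifted the rotor free and lowered it again more gently. That second contact loaded it with about 7 to 13 N, partly over the 4 to 8 N you asked for, before I let go.
- **Tapping:** there were eight taps rather than a few. The tool force rose by about 21 to 31 N on them, above the 10 to 20 N target. They arrived at 30 to 45 mm/s, within the range you gave.

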